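Park the air pump just past its compression point

ROBOT

A 7-joint arm with a two-finger parallel gripper is mounted at the origin on the work surface; the furniture and walls round the work are solid. World frame = base frame: x ahead of the robot, y to its left, z up, the work surface at z = 0. Lengths are in m, angles in rad, forces in N, time in s.
With the tool pointing down it reaches from about 0.4 to 0.925 m from the base axis. Payload 5.6 kg.
Tool frame: the origin (TCP) lies at the very end of the fingers, on their centre line; the grasp point (between the pads) lies 19 mm behind it; z points along the fingers, y is the line along which they close (so a half turn about z gives the same grasp; the last joint's range is limited). The gripper opens to 85 mm and grips with 20 to 120 N. Pads are 22 mm wide; open, the fingers measure 114 mm over their backs; the gripper's body (76 mm by 85 mm) begins 54 mm behind the grasp point. The pads swing forward as they close: fully open they stand 13 mm farther back than shut.
Start: joints at [-1.25, 0.468, -0.012, 1.603, 0.006, 1.071, -0.056], TCP at [0.231, 0.607, 0.208] pointing down, gripper open.
Joint ranges: [-2.53, 2.53], [-0.31, 2.02], [-1.57, 1.55], [0.28, 2.44], [-1.29, 4.43], [0.15, 1.84], [-2.92, 2.92]. Speed limits (rad/s): [2.57, 2.57, 3.14, 3.14, 3.14, 3.14, 3.14].

INTERFACE

Orientations are given as a unit quaternion [x, y, z, w].
In Python, from bench import ctrl gives the robot as it stands.
- The arm moves only by the shell command python3 -m crank 'ROWS' [FORCE]. ROWS is JSON, a list of rows, each an object with "hand": the finger opening in mm, from 0 to 85.4; "travel": the shift along the tool's x, y, z in units of 30 mm (1.0 is 30 mm), a list of three; "yaw": the turn about the tool's z in degrees. A call has exactly 10 rows; each row is the pose to reach, as a shift and turn from the pose commanded when the call began, along the tool's axes at that moment; what a row does not reach only later rows make up. A row lasts 1/12 s, in which the tool goes at most 41.7 mm and 7.16 degrees, less where a joint would pass 70% of its speed; a pose out of reach is approached as far as the arm can. A call with a gripper value outside its range is refused whole. The fingers move at their own pace and stop on an object; FORCE is the grip in N (left out, the last holds). Time passes only in rows, so rows that repeat a pose let the fingers close, or fill a call up. It gives the time, the measured TCP pose, the force, the opening and the grip force at its end, in the units of the state.
- ctrl.get_obs(): the state, without advancing time (a new reading comes with each control period).
- ctrl.camera(name): name is "scene" or "top" or "wrist"; returns the picture (420x560x3 uint8, blue, green, red); there is no depth.
- ctrl.camera_info(name): a dict with "mtx" (3x3 intrinsics, pixels), "D" ([k1, k2, p1, p2, k3] as OpenCV has them; the pictures are not rectified), "rvec" (rotation vector, rad) and "tvec" (3), from world to camera coordinates, as OpenCV has them; the wrist camera has in their place "T_tool_cam" (4x4, takes a point from camera to tool coordinates, whose origin is the TCP and whose axes are the flange's). Camera axes: x right, y down, z forward; pixel columns grow to the right and rows downward; lengths in m; the calibration is good to about 2 mm. A picture is of the moment at which its call begins: read the wrist's pose just before it. camera_info takes no time and is no camera call.
- ctrl.job_done(): hands the job in; it is judged then, once.
Trained networks look in the newest picture that a camera, given by its name, has taken for a name from the list of things; names that differ only in an ending like _2 or _b are one class to them, and where a whole thing is asked for, a point or a joint stands for the part that bears it (a point fixed in the world has none). Each returns a list of dicts, best first, with "conf" (0 to 1); they miss things now and then, are a little off and sometimes report something else, mostly with a low value. They report only what shows in the picture. A call takes as long as a camera call.
- ctrl.silhouettes(camera, thing): "mask" (420x560 bool, what is visible of it) and "location" ([column, row] in pixels, amid what is visible of it).
- ctrl.place_of(camera, thing): "location" ([column, row] in pixels: a listed point, or the origin of a listed thing).
The state is a dict: "t": time; "q": joint angles; "qvel": joint speeds; "tau": joint torques, N m; "tcp_pos": TCP position; "orientation": TCP orientation; "wrist_force": force on the tool from outside, world axes, zero at the start; "wrist_torque": the same for the moment, N m; "width": finger opening in m; "finger_force": force on a finger pad.
Only numpy, scipy, OpenCV 4.12 (cv2) and the standard library are available. Lean on these libraries where they do the work, as an engineer would, in place of code of your own. Each camera call takes 0.05 s, during which the arm holds its last target. There are 200 camera calls.

TASK

Slowly turn the air pump's flywheel by its upright peg, anticlockwise as seen from above: you will feel the resistance climb to a peak and then fall away; stop just past that peak, do not carry on, and leave the wheel standing there. Then swing the brake lever beside the wheel inward until its pad is fully home on the rim, and let go. Handle the pump gently and leave the other things where they stand.

Things in the scene. Friction and masses are not known exactly. Their poses are not given: they have to be found in the camera images.
- pump: Small fixed air pump: dark base plate 12 mm thick, ribbed grey housing 168 mm across, aluminium flywheel lying flat on top (176 mm across, 62 to 82 mm above the worktop, hub to 93). Origin on the worktop under the wheel's shaft, z up; plate reaches x -100..100, y -100..190 mm; hose tails at +x, brake lever at +y.
- axis_top (a point): Point on the wheel's upright axis, 88 mm above the worktop. The compression peak lies at an unmarked wheel angle, different every time, about 1.6 to 2.3 rad; no pose shows it, it can only be felt. For 0.9 rad before it the force at the peg climbs to about 12 to 15 N; within 0.1 rad past it, it drops to the plain 2 to 4 N.
- wheel (a joint): Turn of the flywheel in rad: 0 when its peg lies towards the pump's -x, grows anticlockwise seen from above (the way to turn); 0.3 to 0.85 at the start. Friction (2 to 4 N at the peg) holds it where it is left before the climb and past the peak; let go on the climb, it springs back. Ends 3.2.
- peg_top (a point): Centre of the top of the flywheel's turning peg: upright black round peg, 16 mm thick, fixed on the wheel 62 mm from its axis. This point is 136 mm above the worktop; the peg's steel collar (24 mm wide) ends 85 mm above the worktop.
- brake (a joint): Swing of the flat steel brake lever in rad: 0 = off (swung out from the wheel), grows anticlockwise seen from above, 0.6 = hard end stop with the pad on the rim; 0 to 0.12 at the start. Upright pivot at (55, 115) mm in the pump's frame. Resists with about 2 N at its post and stays where it is left.
- brake_post_top (a point): Centre of the top of the upright black round post at the brake lever's free end: 14 mm thick, 100 mm from the lever's pivot. This point is 128 mm above the worktop; the lever's top is 77 mm above it, the post's collar (18 mm wide) ends at 83 mm.
- tank_1: Stainless film tank with lid, 70 mm across, 91 mm tall, loose bystander; origin under its middle.
- reel_white: Film spiral reel, 69 mm across, 44 mm tall, loose bystander; origin under its middle.
- tape_roll: Roll of white tape lying flat, 96 mm across, 24 mm tall, loose bystander; origin under its middle.
- beaker: Plain beaker, 71 mm across, 88 mm tall, loose bystander; origin under its middle.

How it is judged:
On the way:
1. with the brake still off, the flywheel is turned just past its compression peak and stopped there (distance between wheel_c3 and core_c0 between 0.11689 and 0.12759 m and value of joint brake below 0.3 rad and velocity of joint wheel below 0.15 rad/s), for 0.3 s.
At the end, for the whole second after the job is handed in: The flywheel rests about 4 to 23 degrees past its compression peak (the angle of greatest resistance), and the brake lever is home: within 0.06 rad of its end stop (above 0.54 rad) (distance between wheel_c3 and core_c0 between 0.11689 and 0.12759 m and value of joint brake above 0.54 rad and velocity of joint wheel between -0.05 and 0.05 rad/s); the robot touches nothing.
It fails at once if the flywheel is carried more than 23 degrees past the compression peak (distance between wheel_c3 and core_c0 above 0.12759 m).
It fails at once if the fingers bear on the pump, its wheel or its brake with more than 50 N (contact force between the fingers and pump above 50 N).
It fails at once if the film tank, film reel, tape roll or beaker is pushed away more than 30 mm or tipped over (distance of any of tank_1, reel_white, tape_roll, beaker from where it was at the start of the episode above 0.03 m or angle between any of tank_1, reel_white, tape_roll, beaker's own z axis and vertical above 0.4 rad).
It also fails if it takes over 67 s, if anything falls off the work surface, if the arm or the gripper's body presses on something with over 40 N, if the wrist force passes 120 N, or if a joint passes its speed limit or range.

## Working session

There is one attempt and no reset: what is moved stays moved. The work goes in short steps, Python scripts to look and compute and a shell command to move; the robot and the scene stay as the last step left them, time stands still between calls to the robot, and variables do not carry over. Pictures are saved under pics/ and viewed, at most 10 in all, crops included, and the job is handed in when it is done.

```bash
ls; mkdir -p pics
cat > h.py <<'E'
import numpy as np, cv2
from bench import ctrl
from scipy.spatial.transform import Rotation as R
def ray(cam,px,z):
    i=ctrl.camera_info(cam); p=cv2.undistortPoints(np.array([[px]],float),np.array(i["mtx"]),np.array(i["D"]))[0,0]
    d=np.array([p[0],p[1],1.])
    if "rvec" in i:
        Rm=R.from_rotvec(np.ravel(i["rvec"])).as_matrix(); o=-Rm.T@np.ravel(i["tvec"]); d=Rm.T@d
    else:
        s=ctrl.get_obs(); Rt=R.from_quat(s["orientation"]).as_matrix(); T=np.array(i["T_tool_cam"])
        o=np.array(s["tcp_pos"])+Rt@T[:3,3]; d=Rt@T[:3,:3]@d
    return o+d*(z-o[2])/d[2]
E
python3 - <<'E'
from h import *
s=ctrl.get_obs(); print({k:np.round(v,3) for k,v in s.items()})
print(R.from_quat(s["orientation"]).as_matrix().round(3))
for c in ("scene","top"):
    cv2.imwrite(f"pics/{c}.png",ctrl.camera(c))
    for n,z in (("axis_top",.088),("peg_top",.136),("brake_post_top",.128),("pump",0),("tank_1",0),("reel_white",0),("tape_roll",0),("beaker",0)):
        for r in ctrl.place_of(c,n)[:2]: print(c,n,round(r["conf"],2),np.round(r["location"]),ray(c,r["location"],z).round(3))
E
```

```text
pics
{'t': np.float64(0.0), 'q': array([-1.25 ,  0.468, -0.012,  1.604,  0.006,  1.071, -0.056]), 'qvel': array([ 0.002,  0.001, -0.   , -0.001,  0.   , -0.001,  0.   ]), 'tau': array([-0.0000e+00, -5.3239e+01,  2.1000e-02, -2.5130e+01,  1.1000e-02,
        8.0000e-03,  0.0000e+00]), 'tcp_pos': array([0.231, 0.607, 0.207]), 'orientation': array([ 0.181,  0.983, -0.001, -0.   ]), 'wrist_force': array([-0.017, -0.739,  0.362]), 'wrist_torque': array([-0.034,  0.035, -0.054]), 'finger_force': np.float64(0.0), 'width': np.float64(0.086)}
[[-0.935  0.356 -0.001]
 [ 0.356  0.935 -0.002]
 [-0.    -0.002 -1.   ]]
scene brake_post_top 0.59 [240. 218.] [0.59  0.128 0.128]
scene pump 0.87 [291. 247.] [ 0.601 -0.025  0.   ]
scene tank_1 0.16 [240. 217.] [0.812 0.114 0.   ]
scene reel_white 0.56 [162. 283.] [0.485 0.365 0.   ]
scene tape_roll 0.71 [161. 257.] [0.616 0.371 0.   ]
scene tape_roll 0.42 [293. 244.] [ 0.614 -0.033  0.   ]
scene beaker 0.59 [411. 273.] [ 0.413 -0.344  0.   ]
scene beaker 0.43 [159. 284.] [0.479 0.371 0.   ]
top axis_top 0.7 [155. 211.] [0.598 0.354 0.088]
top axis_top 0.58 [283. 203.] [ 0.613 -0.041  0.088]
top peg_top 0.97 [292. 219.] [ 0.555 -0.065  0.136]
top brake_post_top 0.56 [224. 213.] [0.58  0.134 0.128]
top pump 0.76 [281. 214.] [ 0.588 -0.034  0.   ]
top tank_1 0.84 [267. 148.] [0.811 0.005 0.   ]
top tank_1 0.33 [380. 267.] [ 0.41  -0.346  0.   ]
top reel_white 0.57 [155. 246.] [0.496 0.373 0.   ]
top tape_roll 0.89 [154. 210.] [0.614 0.379 0.   ]
top beaker 0.71 [380. 266.] [ 0.413 -0.346  0.   ]
```

View pics/scene.png

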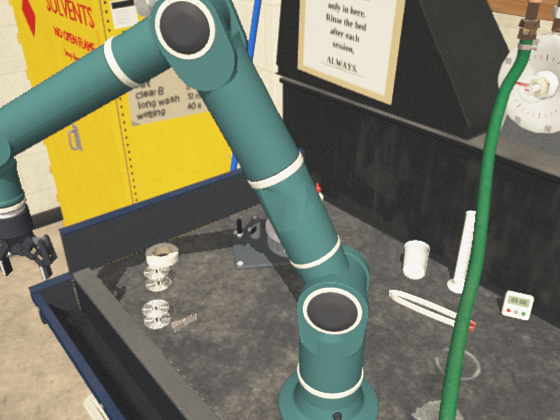

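View pics/top.png

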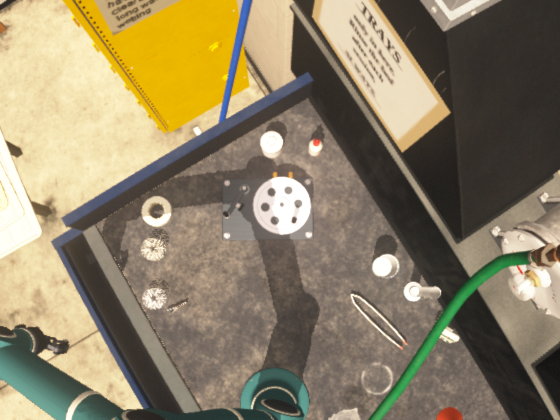

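Run:
```python
from h import *
im=cv2.imread("pics/top.png"); cv2.imwrite("pics/c.png",cv2.resize(im[150:250,210:330],None,fx=6,fy=6,interpolation=cv2.INTER_CUBIC))
for p in ((227,236),(308,234),(306,182)): print(ray("top",p,.012).round(3))
```

```text
[0.522 0.139 0.012]
[ 0.522 -0.118  0.012]
[ 0.69  -0.118  0.012]
```

View pics/c.png

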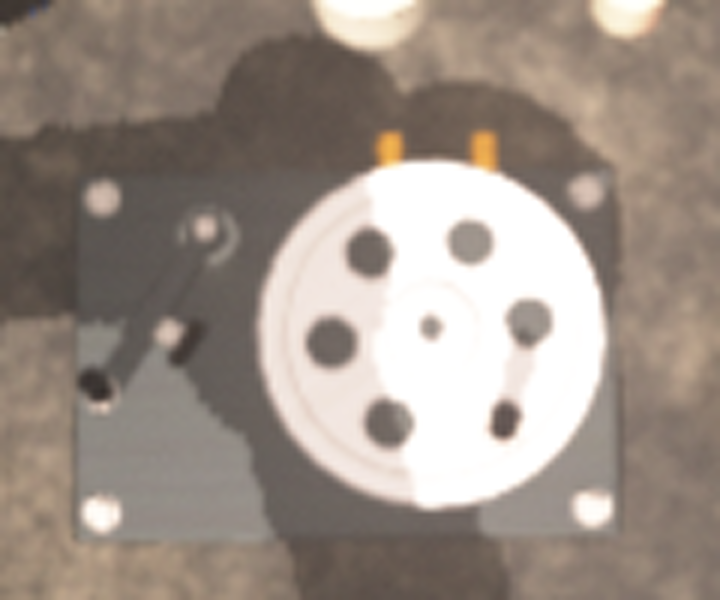

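The scene picture shows the pump mid-table and the beaker right. In the top view the axis is at (282,204), the peg at (294,219) and the brake post at (226,213). In the crop the pump is aligned with the world axes, and the wheel is at about 0.45 rad. I'm moving over the peg.

```bash
python3 -m crank '[{"hand":85,"travel":[-0.4,-0.4,0],"yaw":6},{"hand":85,"travel":[-1.2,-1.2,0],"yaw":13},{"hand":85,"travel":[-2.1,-2.0,0],"yaw":20},{"hand":85,"travel":[-3.0,-2.9,0],"yaw":27},{"hand":85,"travel":[-3.9,-3.8,0],"yaw":34},{"hand":85,"travel":[-4.8,-4.7,0],"yaw":41},{"hand":85,"travel":[-5.8,-5.6,0],"yaw":48},{"hand":85,"travel":[-6.8,-6.5,0],"yaw":55},{"hand":85,"travel":[-7.7,-7.4,0],"yaw":62},{"hand":85,"travel":[-8.6,-8.2,0],"yaw":69}]' 20
cat >> h.py <<'E'
def st():
    s=ctrl.get_obs(); Rt=R.from_quat(s["orientation"]).as_matrix()
    print("t",round(float(s["t"]),2),"tcp",np.round(s["tcp_pos"],4),"y-ang",np.degrees(np.arctan2(Rt[1,1],Rt[0,1])).round(1),"q7",round(float(s["q"][6]),2),"F",np.round(s["wrist_force"],2),"w",s["width"])
    return s,Rt
def go(target,yang,n=""):
    s,Rt=st(); d=Rt.T@(np.array(target)-s["tcp_pos"])/.03
    a=np.degrees(np.arctan2(Rt[1,1],Rt[0,1])); print(n,"travel",d.round(2),"yaw",round((a-yang+180)%360-180,1))
E
python3 - <<'E'
from h import *
A=ray("top",(281.7,204.3),.093);P=ray("top",(293.8,219.2),.136);B=ray("top",(225.8,213.3),.128)
print(A,P,B,"theta",np.arctan2(*(A-P)[[1,0]]), np.linalg.norm((A-P)[:2]))
go([P[0],P[1],.2],-65)
E
```

```text
t: 1.73
tcp_pos: [0.3854, 0.2836, 0.2087]
orientation: [0.708, 0.706, 0.0, -0.0]
wrist_force: [1.0, 0.2, 0.0]
width: 0.0847
finger_force: 0.0
[ 0.60708561 -0.03669534  0.093     ] [ 0.55542801 -0.07070367  0.136     ] [0.57901233 0.13005287 0.128     ] theta 0.5822166619244102 0.06184718281197525
t 1.73 tcp [0.3854 0.2836 0.2087] y-ang -0.2 q7 -0.64 F [0.96 0.2  0.  ] w 0.08473469512516416
 travel [-11.79   5.71   0.28] yaw 64.8
```

```bash
python3 -m crank '[{"hand":85,"travel":[-0.9,0.4,0],"yaw":6},{"hand":85,"travel":[-2.1,1.0,0],"yaw":12},{"hand":85,"travel":[-3.3,1.6,0],"yaw":19},{"hand":85,"travel":[-4.5,2.2,0],"yaw":26},{"hand":85,"travel":[-5.7,2.8,0],"yaw":33},{"hand":85,"travel":[-6.9,3.4,0],"yaw":40},{"hand":85,"travel":[-8.1,4.0,0],"yaw":46},{"hand":85,"travel":[-9.3,4.6,0],"yaw":51},{"hand":85,"travel":[-10.5,5.2,0],"yaw":55},{"hand":85,"travel":[-11.3,5.6,0],"yaw":57}]'
python3 - <<'E'
from h import *
s,Rt=st(); im=ctrl.camera("wrist"); cv2.imwrite("pics/w1.png",im)
for n,z in (("peg_top",.136),("axis_top",.088),("brake_post_top",.128)):
    for r in ctrl.place_of("wrist",n)[:2]: print(n,round(r["conf"],2),np.round(r["location"]),ray("wrist",r["location"],z).round(4))
E
```

```text
t: 2.57
tcp_pos: [0.555, -0.0569, 0.209]
orientation: [0.959, 0.282, 0.001, 0.001]
wrist_force: [-0.4, 0.3, 0.7]
width: 0.085
finger_force: 0.0
t 2.57 tcp [ 0.555  -0.0569  0.209 ] y-ang -57.2 q7 -0.71 F [-0.42  0.26  0.73] w 0.08496731710100212
peg_top 0.8 [295. 224.] [ 0.5555 -0.0728  0.136 ]
axis_top 0.67 [292. 130.] [ 0.6048 -0.0354  0.088 ]
brake_post_top 0.77 [54. 31.] [0.5767 0.1365 0.128 ]
```

View pics/w1.png

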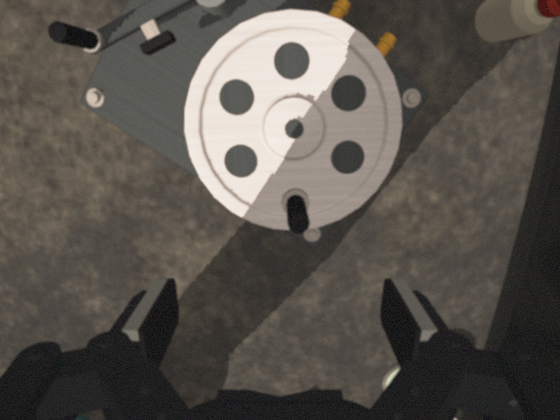

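The wrist view has the peg top at (296,224), the axis at (294,128) and the brake post at (55,32). This agrees with the top camera and gives θ≈0.62. I'll descend around the peg and cage it.

```bash
python3 -m crank '[{"hand":85,"travel":[-0.13,0.2,0],"yaw":-1},{"hand":85,"travel":[-0.26,0.43,0.2],"yaw":-2},{"hand":85,"travel":[-0.26,0.43,0.8],"yaw":-3},{"hand":85,"travel":[-0.26,0.43,1.5],"yaw":-3},{"hand":85,"travel":[-0.26,0.43,2.2],"yaw":-3},{"hand":85,"travel":[-0.26,0.43,2.8],"yaw":-3},{"hand":75,"travel":[-0.26,0.43,3.3],"yaw":-3},{"hand":60,"travel":[-0.26,0.43,3.6],"yaw":-3},{"hand":50,"travel":[-0.26,0.43,3.7],"yaw":-3},{"hand":40,"travel":[-0.26,0.43,3.7],"yaw":-3}]'
cat >> h.py <<'E'
A=np.array([.606,-.036]); r=.062
def step(th0,th1,z=.098,yaw_off=0):
    "tangential/radial force now at th0; rows target to th1"
    s,Rt=st(); p=s["tcp_pos"][:2]-A; print("tcp theta",np.arctan2(-p[1],-p[0]).round(3),"rad",np.linalg.norm(p).round(4))
    t=np.array([np.sin(th0),-np.cos(th0)]); n=-np.array([np.cos(th0),np.sin(th0)]); f=s["wrist_force"][:2]; print("Ft",(t@f).round(2),"Fr",(n@f).round(2))
    for k in (.5,1):
        th=th0+(th1-th0)*k; g=A-r*np.array([np.cos(th),np.sin(th)])
        d=Rt.T@(np.array([*g,z])-s["tcp_pos"])/.03; a=np.degrees(np.arctan2(Rt[1,1],Rt[0,1])); print("th",th,"travel",d.round(2),"yaw",round(a-(np.degrees(th)-90),1))
E
python3 - <<'E'
from h import *
step(.62,.62)
E
```

```text
t: 3.6
tcp_pos: [0.5539, -0.0667, 0.0971]
orientation: [0.95, 0.311, -0.0, -0.0]
wrist_force: [-0.4, 0.1, 0.1]
width: 0.0405
finger_force: 0.0
t 3.6 tcp [ 0.5539 -0.0667  0.0971] y-ang -53.8 q7 -0.53 F [-0.43  0.06  0.12] w 0.04052427247846636
tcp theta 0.533 rad 0.0605
Ft -0.3 Fr 0.32
th 0.62 travel [-0.06  0.17 -0.03] yaw 0.7
th 0.62 travel [-0.06  0.17 -0.03] yaw 0.7
```

```bash
python3 -m crank '[{"hand":36,"travel":[-0.06,0.17,0],"yaw":0},{"hand":33,"travel":[-0.06,0.17,0],"yaw":0},{"hand":30,"travel":[-0.06,0.17,0],"yaw":0},{"hand":27,"travel":[-0.06,0.17,0],"yaw":0},{"hand":24,"travel":[-0.06,0.17,0],"yaw":0},{"hand":22,"travel":[-0.06,0.17,0],"yaw":0},{"hand":20,"travel":[-0.06,0.17,0],"yaw":0},{"hand":20,"travel":[-0.06,0.17,0],"yaw":0},{"hand":20,"travel":[-0.06,0.17,0],"yaw":0},{"hand":20,"travel":[-0.06,0.17,0],"yaw":0}]'
python3 - <<'E'
from h import *
step(.62,.95)
cv2.imwrite("pics/w2.png",ctrl.camera("wrist"))
E
```

```text
t: 4.43
tcp_pos: [0.5559, -0.073, 0.0974]
orientation: [0.951, 0.31, 0.0, 0.0]
wrist_force: [-0.7, -0.5, 0.6]
width: 0.0196
finger_force: 0.0
t 4.43 tcp [ 0.5559 -0.073   0.0974] y-ang -53.8 q7 -0.52 F [-0.74 -0.53  0.64] w 0.019647305196035986
tcp theta 0.636 rad 0.0623
Ft -0.0 Fr 0.91
th 0.7849999999999999 travel [ 0.03  0.31 -0.02] yaw -8.8
th 0.95 travel [ 0.11  0.64 -0.02] yaw -18.3
```

View pics/w2.png

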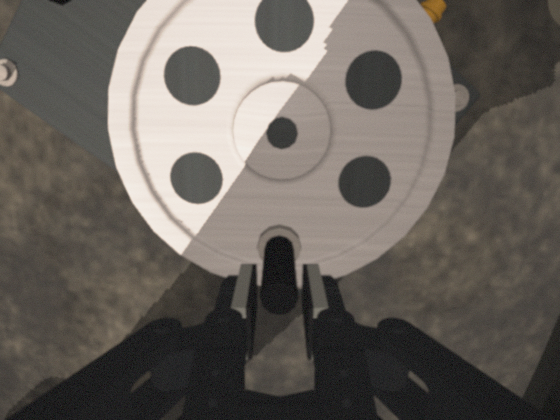

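The peg at (280,270) is centred between the pads with no contact. Now I'll turn the wheel.

```bash
python3 -m crank '[{"hand":20,"travel":[0,0.08,0],"yaw":-2.3},{"hand":20,"travel":[0.01,0.16,0],"yaw":-4.6},{"hand":20,"travel":[0.02,0.25,0],"yaw":-6.9},{"hand":20,"travel":[0.03,0.33,0],"yaw":-9.2},{"hand":20,"travel":[0.04,0.41,0],"yaw":-11.5},{"hand":20,"travel":[0.06,0.49,0],"yaw":-13.8},{"hand":20,"travel":[0.08,0.57,0],"yaw":-16},{"hand":20,"travel":[0.1,0.65,0],"yaw":-18.3},{"hand":20,"travel":[0.13,0.73,0],"yaw":-20.6},{"hand":20,"travel":[0.16,0.8,0],"yaw":-22.9}]'
python3 - <<'E'
from h import *
step(1.0,1.2)
E
```

```text
t: 5.32
tcp_pos: [0.573, -0.0893, 0.0972]
orientation: [0.87, 0.494, -0.001, -0.001]
wrist_force: [-2.5, 1.3, 2.6]
width: 0.0199
finger_force: 1.2
t 5.32 tcp [ 0.573  -0.0893  0.0972] y-ang -30.8 q7 -0.15 F [-2.49  1.34  2.64] w 0.019929972507895688
tcp theta 1.016 rad 0.0627
Ft -2.82 Fr 0.22
th 1.1 travel [ 0.03  0.17 -0.03] yaw -3.8
th 1.2 travel [ 0.05  0.38 -0.03] yaw -9.6
```

```bash
python3 -m crank '[{"hand":20,"travel":[0,0.04,0],"yaw":-1.1},{"hand":20,"travel":[0,0.08,0],"yaw":-2.3},{"hand":20,"travel":[0,0.12,0],"yaw":-3.4},{"hand":20,"travel":[0.01,0.16,0],"yaw":-4.6},{"hand":20,"travel":[0.01,0.21,0],"yaw":-5.7},{"hand":20,"travel":[0.01,0.25,0],"yaw":-6.9},{"hand":20,"travel":[0.02,0.29,0],"yaw":-8},{"hand":20,"travel":[0.03,0.33,0],"yaw":-9.2},{"hand":20,"travel":[0.03,0.37,0],"yaw":-10.3},{"hand":20,"travel":[0.04,0.41,0],"yaw":-11.5}]'
python3 - <<'E'
from h import *
step(1.2,1.4)
E
```

```text
t: 6.15
tcp_pos: [0.5848, -0.0952, 0.0973]
orientation: [0.816, 0.578, -0.0, -0.0]
wrist_force: [-4.7, -1.5, 0.9]
width: 0.02
finger_force: 1.7
t 6.15 tcp [ 0.5848 -0.0952  0.0973] y-ang -19.3 q7 0.02 F [-4.66 -1.49  0.87] w 0.020044484500429078
tcp theta 1.227 rad 0.0629
Ft -3.8 Fr 3.08
th 1.2999999999999998 travel [ 0.03  0.15 -0.02] yaw -3.8
th 1.4 travel [ 0.06  0.36 -0.03] yaw -9.6
```

```bash
python3 -m crank '[{"hand":20,"travel":[0,0.04,0],"yaw":-1.1},{"hand":20,"travel":[0,0.08,0],"yaw":-2.3},{"hand":20,"travel":[0,0.12,0],"yaw":-3.4},{"hand":20,"travel":[0.01,0.16,0],"yaw":-4.6},{"hand":20,"travel":[0.01,0.21,0],"yaw":-5.7},{"hand":20,"travel":[0.01,0.25,0],"yaw":-6.9},{"hand":20,"travel":[0.02,0.29,0],"yaw":-8},{"hand":20,"travel":[0.03,0.33,0],"yaw":-9.2},{"hand":20,"travel":[0.03,0.37,0],"yaw":-10.3},{"hand":20,"travel":[0.04,0.41,0],"yaw":-11.5}]'
python3 - <<'E'
from h import *
step(1.4,1.5)
E
```

```text
t: 6.98
tcp_pos: [0.5963, -0.0983, 0.0972]
orientation: [0.754, 0.657, -0.001, -0.001]
wrist_force: [-4.9, -2.8, 1.4]
width: 0.0201
finger_force: 2.9
t 6.98 tcp [ 0.5963 -0.0983  0.0972] y-ang -7.9 q7 0.2 F [-4.94 -2.77  1.41] w 0.020088579119720864
tcp theta 1.416 rad 0.0631
Ft -4.4 Fr 3.56
th 1.45 travel [ 0.04  0.07 -0.03] yaw -0.9
th 1.5 travel [ 0.04  0.17 -0.03] yaw -3.8
```

```bash
python3 -m crank '[{"hand":20,"travel":[0,0.04,0],"yaw":-1.1},{"hand":20,"travel":[0,0.08,0],"yaw":-2.3},{"hand":20,"travel":[0.01,0.12,0],"yaw":-3.4},{"hand":20,"travel":[0.02,0.16,0],"yaw":-4.6},{"hand":20,"travel":[0.02,0.2,0],"yaw":-5.7},{"hand":20,"travel":[0.03,0.24,0],"yaw":-6.9},{"hand":20,"travel":[0.04,0.28,0],"yaw":-8},{"hand":20,"travel":[0.05,0.32,0],"yaw":-9.2},{"hand":20,"travel":[0.06,0.36,0],"yaw":-10.3},{"hand":20,"travel":[0.07,0.4,0],"yaw":-11.5}]'
python3 - <<'E'
from h import *
step(1.6,1.7)
E
```

```text
t: 7.82
tcp_pos: [0.6075, -0.0991, 0.0972]
orientation: [0.685, 0.729, -0.002, -0.001]
wrist_force: [-8.7, -4.0, 2.8]
width: 0.0202
finger_force: 4.4
t 7.82 tcp [ 0.6075 -0.0991  0.0972] y-ang 3.6 q7 0.37 F [-8.74 -4.03  2.81] w 0.020217666168707543
tcp theta 1.594 rad 0.0631
Ft -8.86 Fr 3.77
th 1.65 travel [ 0.03  0.12 -0.03] yaw -0.9
th 1.7 travel [ 0.04  0.22 -0.03] yaw -3.8
```

```bash
python3 -m crank '[{"hand":20,"travel":[0,0.02,0],"yaw":-0.5},{"hand":20,"travel":[0,0.04,0],"yaw":-1},{"hand":20,"travel":[0.01,0.06,0],"yaw":-1.5},{"hand":20,"travel":[0.01,0.08,0],"yaw":-2},{"hand":20,"travel":[0.01,0.1,0],"yaw":-2.5},{"hand":20,"travel":[0.02,0.12,0],"yaw":-3},{"hand":20,"travel":[0.02,0.14,0],"yaw":-3.5},{"hand":20,"travel":[0.03,0.16,0],"yaw":-4},{"hand":20,"travel":[0.03,0.18,0],"yaw":-4.5},{"hand":20,"travel":[0.03,0.21,0],"yaw":-5}]'
python3 - <<'E'
from h import *
step(1.69,1.8)
E
```

```text
t: 8.65
tcp_pos: [0.6131, -0.0988, 0.0972]
orientation: [0.653, 0.758, -0.002, -0.001]
wrist_force: [-9.4, -5.4, 3.4]
width: 0.0205
finger_force: 5.2
t 8.65 tcp [ 0.6131 -0.0988  0.0972] y-ang 8.5 q7 0.44 F [-9.36 -5.39  3.41] w 0.02048898186257588
tcp theta 1.683 rad 0.0632
Ft -9.93 Fr 4.24
th 1.745 travel [ 0.04  0.13 -0.03] yaw -1.5
th 1.8 travel [ 0.05  0.24 -0.03] yaw -4.6
```

```bash
python3 -m crank '[{"hand":20,"travel":[0,0.02,0],"yaw":-0.5},{"hand":20,"travel":[0,0.04,0],"yaw":-1},{"hand":20,"travel":[0.01,0.06,0],"yaw":-1.5},{"hand":20,"travel":[0.01,0.08,0],"yaw":-2},{"hand":20,"travel":[0.01,0.1,0],"yaw":-2.5},{"hand":20,"travel":[0.02,0.12,0],"yaw":-3},{"hand":20,"travel":[0.02,0.14,0],"yaw":-3.5},{"hand":20,"travel":[0.03,0.16,0],"yaw":-4},{"hand":20,"travel":[0.03,0.18,0],"yaw":-4.5},{"hand":20,"travel":[0.03,0.21,0],"yaw":-5.2}]'
python3 - <<'E'
from h import *
step(1.78,1.88)
E
```

```text
t: 9.48
tcp_pos: [0.6187, -0.098, 0.0972]
orientation: [0.618, 0.786, -0.003, -0.001]
wrist_force: [-10.8, -7.5, 4.0]
width: 0.0203
finger_force: 6.0
t 9.48 tcp [ 0.6187 -0.098   0.0972] y-ang 13.7 q7 0.51 F [-10.78  -7.52   4.02] w 0.02027575254970996
tcp theta 1.774 rad 0.0633
Ft -12.11 Fr 5.12
th 1.83 travel [ 0.04  0.12 -0.03] yaw -1.2
th 1.88 travel [ 0.05  0.22 -0.03] yaw -4.0
```

```bash
python3 -m crank '[{"hand":20,"travel":[0,0.02,0],"yaw":-0.5},{"hand":20,"travel":[0,0.04,0],"yaw":-1},{"hand":20,"travel":[0.01,0.06,0],"yaw":-1.5},{"hand":20,"travel":[0.01,0.08,0],"yaw":-2},{"hand":20,"travel":[0.01,0.1,0],"yaw":-2.5},{"hand":20,"travel":[0.02,0.12,0],"yaw":-3},{"hand":20,"travel":[0.02,0.14,0],"yaw":-3.5},{"hand":20,"travel":[0.03,0.16,0],"yaw":-4},{"hand":20,"travel":[0.03,0.18,0],"yaw":-4.5},{"hand":20,"travel":[0.03,0.2,0],"yaw":-5.2}]'
python3 - <<'E'
from h import *
step(1.87,1.95)
E
```

```text
t: 10.32
tcp_pos: [0.6241, -0.0967, 0.0971]
orientation: [0.582, 0.813, -0.003, -0.001]
wrist_force: [-11.7, -8.9, 4.1]
width: 0.0196
finger_force: 6.7
t 10.32 tcp [ 0.6241 -0.0967  0.0971] y-ang 18.9 q7 0.58 F [-11.73  -8.88   4.1 ] w 0.019569920466945768
tcp theta 1.861 rad 0.0633
Ft -13.82 Fr 5.03
th 1.9100000000000001 travel [ 0.04  0.1  -0.03] yaw -0.6
th 1.95 travel [ 0.05  0.19 -0.03] yaw -2.9
```

```bash
python3 -m crank '[{"hand":20,"travel":[0,0.02,0],"yaw":-0.5},{"hand":20,"travel":[0,0.03,0],"yaw":-0.9},{"hand":20,"travel":[0.01,0.05,0],"yaw":-1.4},{"hand":20,"travel":[0.01,0.07,0],"yaw":-1.8},{"hand":20,"travel":[0.01,0.08,0],"yaw":-2.3},{"hand":20,"travel":[0.02,0.1,0],"yaw":-2.7},{"hand":20,"travel":[0.02,0.12,0],"yaw":-3.2},{"hand":20,"travel":[0.03,0.13,0],"yaw":-3.6},{"hand":20,"travel":[0.03,0.15,0],"yaw":-4},{"hand":20,"travel":[0.03,0.17,0],"yaw":-4.5}]'
python3 - <<'E'
from h import *
step(1.94,2.02)
E
```

```text
t: 11.15
tcp_pos: [0.6284, -0.0953, 0.0971]
orientation: [0.55, 0.835, -0.004, -0.001]
wrist_force: [-12.2, -9.0, 5.0]
width: 0.0202
finger_force: 7.3
t 11.15 tcp [ 0.6284 -0.0953  0.0971] y-ang 23.3 q7 0.64 F [-12.19  -9.05   5.03] w 0.02020135112404563
tcp theta 1.932 rad 0.0633
Ft -14.63 Fr 4.04
th 1.98 travel [ 0.04  0.1  -0.03] yaw -0.1
th 2.02 travel [ 0.04  0.18 -0.03] yaw -2.4
```

```bash
python3 -m crank '[{"hand":20,"travel":[0,0.02,0],"yaw":-0.5},{"hand":20,"travel":[0,0.03,0],"yaw":-0.9},{"hand":20,"travel":[0.01,0.05,0],"yaw":-1.4},{"hand":20,"travel":[0.01,0.07,0],"yaw":-1.8},{"hand":20,"travel":[0.01,0.08,0],"yaw":-2.3},{"hand":20,"travel":[0.02,0.1,0],"yaw":-2.7},{"hand":20,"travel":[0.02,0.12,0],"yaw":-3.2},{"hand":20,"travel":[0.03,0.13,0],"yaw":-3.6},{"hand":20,"travel":[0.03,0.15,0],"yaw":-4},{"hand":20,"travel":[0.03,0.17,0],"yaw":-4.5}]'
python3 - <<'E'
from h import *
step(2.01,2.1)
E
```

```text
t: 11.98
tcp_pos: [0.6325, -0.0935, 0.0971]
orientation: [0.517, 0.856, -0.004, -0.001]
wrist_force: [-12.4, -12.7, 4.9]
width: 0.02
finger_force: 8.1
t 11.98 tcp [ 0.6325 -0.0935  0.0971] y-ang 27.8 q7 0.71 F [-12.43 -12.69   4.87] w 0.02001902248943551
tcp theta 2.002 rad 0.0633
Ft -16.65 Fr 6.2
th 2.0549999999999997 travel [ 0.04  0.11 -0.03] yaw 0.0
th 2.1 travel [ 0.04  0.2  -0.03] yaw -2.6
```

```bash
python3 -m crank '[{"hand":20,"travel":[0,0.02,0],"yaw":-0.4},{"hand":20,"travel":[0,0.03,0],"yaw":-0.8},{"hand":20,"travel":[0.01,0.05,0],"yaw":-1.2},{"hand":20,"travel":[0.01,0.06,0],"yaw":-1.5},{"hand":20,"travel":[0.01,0.08,0],"yaw":-1.8},{"hand":20,"travel":[0.02,0.1,0],"yaw":-2.1},{"hand":20,"travel":[0.02,0.11,0],"yaw":-2.5},{"hand":20,"travel":[0.02,0.12,0],"yaw":-2.8},{"hand":20,"travel":[0.02,0.13,0],"yaw":-3.1},{"hand":20,"travel":[0.02,0.14,0],"yaw":-3.5}]'
python3 - <<'E'
from h import *
step(2.06,2.15)
E
```

```text
t: 12.82
tcp_pos: [0.636, -0.0918, 0.0971]
orientation: [0.491, 0.871, -0.005, -0.001]
wrist_force: [-11.6, -12.5, 4.2]
width: 0.0202
finger_force: 8.4
t 12.82 tcp [ 0.636  -0.0918  0.0971] y-ang 31.2 q7 0.75 F [-11.56 -12.47   4.2 ] w 0.020161416482993536
tcp theta 2.064 rad 0.0633
Ft -16.07 Fr 5.57
th 2.105 travel [ 0.04  0.09 -0.03] yaw 0.6
th 2.15 travel [ 0.04  0.18 -0.03] yaw -2.0
```

```bash
python3 -m crank '[{"hand":20,"travel":[0,0.02,0],"yaw":-0.4},{"hand":20,"travel":[0,0.03,0],"yaw":-0.7},{"hand":20,"travel":[0.01,0.05,0],"yaw":-1},{"hand":20,"travel":[0.01,0.06,0],"yaw":-1.3},{"hand":20,"travel":[0.01,0.08,0],"yaw":-1.6},{"hand":20,"travel":[0.02,0.1,0],"yaw":-2},{"hand":20,"travel":[0.02,0.11,0],"yaw":-2.3},{"hand":20,"travel":[0.02,0.12,0],"yaw":-2.6},{"hand":20,"travel":[0.02,0.13,0],"yaw":-3},{"hand":20,"travel":[0.02,0.14,0],"yaw":-3.3}]'
python3 - <<'E'
from h import *
step(2.12,2.2)
E
```

```text
t: 13.65
tcp_pos: [0.6423, -0.0882, 0.0973]
orientation: [0.465, 0.885, -0.003, 0.002]
wrist_force: [-2.8, -10.8, -1.2]
width: 0.0199
finger_force: 4.2
t 13.65 tcp [ 0.6423 -0.0882  0.0973] y-ang 34.6 q7 0.8 F [ -2.79 -10.79  -1.21] w 0.019902253398087617
tcp theta 2.178 rad 0.0636
Ft -8.01 Fr 7.75
th 2.16 travel [ 0.05 -0.04 -0.02] yaw 0.8
th 2.2 travel [ 0.05  0.05 -0.02] yaw -1.5
```

The resistance peaked at about 16 N near 2.08 and is now falling (at about 2.17). I'll go slightly further to get inside the window.

```bash
python3 -m crank '[{"hand":20,"travel":[0,0.02,0],"yaw":-0.4},{"hand":20,"travel":[0,0.03,0],"yaw":-0.8},{"hand":20,"travel":[0,0.05,0],"yaw":-1.2},{"hand":20,"travel":[0,0.07,0],"yaw":-1.6},{"hand":20,"travel":[0,0.09,0],"yaw":-2},{"hand":20,"travel":[0,0.11,0],"yaw":-2.4},{"hand":20,"travel":[0,0.12,0],"yaw":-2.8},{"hand":20,"travel":[0,0.13,0],"yaw":-3.2},{"hand":20,"travel":[0,0.13,0],"yaw":-3.2},{"hand":20,"travel":[0,0.13,0],"yaw":-3.2}]'
python3 - <<'E'
from h import *
step(2.24,2.3)
E
```

```text
t: 14.48
tcp_pos: [0.647, -0.0819, 0.0977]
orientation: [0.439, 0.898, -0.001, 0.002]
wrist_force: [-1.3, -6.1, -0.9]
width: 0.0197
finger_force: 2.2
t 14.48 tcp [ 0.647  -0.0819  0.0977] y-ang 37.9 q7 0.84 F [-1.33 -6.07 -0.86] w 0.01966303686179853
tcp theta 2.3 rad 0.0616
Ft -4.81 Fr 3.93
th 2.27 travel [-0.02 -0.06 -0.01] yaw -2.2
th 2.3 travel [-0.01  0.   -0.01] yaw -3.9
```

```bash
python3 -m crank '[{"hand":20,"travel":[0,0,0],"yaw":0},{"hand":20,"travel":[0,0,0],"yaw":0},{"hand":20,"travel":[0,-0.03,0],"yaw":0},{"hand":22,"travel":[0,-0.05,0],"yaw":0},{"hand":26,"travel":[0,-0.05,0],"yaw":0},{"hand":30,"travel":[0,-0.05,0],"yaw":0},{"hand":34,"travel":[0,-0.05,0],"yaw":0},{"hand":40,"travel":[0,-0.05,0],"yaw":0},{"hand":40,"travel":[0,-0.05,0],"yaw":0},{"hand":40,"travel":[0,-0.05,0],"yaw":0}]'
python3 - <<'E'
from h import *
step(2.27,2.3)
s=ctrl.camera("wrist");print([(round(r["conf"],2),np.round(r["location"]),ray("wrist",r["location"],.136).round(4)) for r in ctrl.place_of("wrist","peg_top")[:2]])
cv2.imwrite("pics/w3.png",s)
E
```

```text
t: 15.32
tcp_pos: [0.6449, -0.0799, 0.0974]
orientation: [0.439, 0.899, 0.0, 0.0]
wrist_force: [-0.7, -0.1, 0.3]
width: 0.0399
finger_force: 0.0
t 15.32 tcp [ 0.6449 -0.0799  0.0974] y-ang 38.0 q7 0.84 F [-0.73 -0.11  0.3 ] w 0.039874979898955235
tcp theta 2.295 rad 0.0587
Ft -0.63 Fr -0.38
th 2.285 travel [-0.11 -0.01 -0.02] yaw -3.0
th 2.3 travel [-0.11  0.02 -0.02] yaw -3.8
[(0.95, array([273., 311.]), array([ 0.6459, -0.0859,  0.136 ]))]
```

View pics/w3.png

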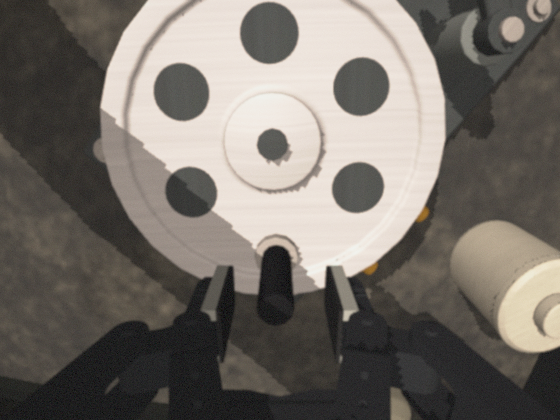

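The peg now stands at (273,311) between the open pads, at θ≈2.25, and it did not spring back. Lifting off.

```bash
python3 -m crank '[{"hand":40,"travel":[0,0,-0.3],"yaw":0},{"hand":40,"travel":[0,0,-0.9],"yaw":0},{"hand":40,"travel":[0,0,-1.7],"yaw":0},{"hand":40,"travel":[0,0,-2.5],"yaw":0},{"hand":40,"travel":[0,0,-3.1],"yaw":0},{"hand":40,"travel":[0,0,-3.5],"yaw":0},{"hand":50,"travel":[0,0,-3.7],"yaw":0},{"hand":60,"travel":[0,0,-3.7],"yaw":-5},{"hand":60,"travel":[0,0,-3.7],"yaw":-12},{"hand":60,"travel":[0,0,-3.7],"yaw":-19}]'
python3 - <<'E'
from h import *
ctrl.camera("wrist");print([(round(r["conf"],2),ray("wrist",r["location"],.136).round(4)) for r in ctrl.place_of("wrist","peg_top")[:2]])
go([.555,.128,.208],57)
E
```

```text
t: 16.25
tcp_pos: [0.6442, -0.0799, 0.2078]
orientation: [0.281, 0.96, -0.0, -0.001]
wrist_force: [-1.1, -0.3, -0.6]
width: 0.0599
finger_force: 0.0
[(0.63, array([ 0.6459, -0.0866,  0.136 ]))]
t 16.35 tcp [ 0.6442 -0.0801  0.2077] y-ang 57.0 q7 1.12 F [-0.24 -0.18  0.74] w 0.05966110604073576
 travel [ 6.27  4.2  -0.  ] yaw -0.0
```

```bash
python3 -m crank '[{"hand":60,"travel":[0.4,0.3,0],"yaw":0},{"hand":60,"travel":[1.2,0.8,0],"yaw":0},{"hand":60,"travel":[2.1,1.4,0],"yaw":0},{"hand":60,"travel":[3.1,2.1,0],"yaw":0},{"hand":60,"travel":[4.1,2.8,0],"yaw":0},{"hand":60,"travel":[5.1,3.4,0],"yaw":0},{"hand":60,"travel":[5.8,3.9,0],"yaw":0},{"hand":60,"travel":[6.3,4.2,0],"yaw":0},{"hand":60,"travel":[6.3,4.2,0],"yaw":0},{"hand":60,"travel":[6.3,4.2,0],"yaw":0}]'
python3 - <<'E'
from h import *
st();im=ctrl.camera("wrist");cv2.imwrite("pics/w4.png",im)
for r in ctrl.place_of("wrist","brake_post_top")[:2]:
    p=ray("wrist",r["location"],.128); print(round(r["conf"],2),np.round(r["location"]),p.round(4)); go([p[0],p[1],.098],57)
E
```

```text
t: 17.18
tcp_pos: [0.554, 0.1303, 0.2082]
orientation: [0.284, 0.959, -0.0, -0.0]
wrist_force: [0.5, -0.8, 0.2]
width: 0.0598
finger_force: 0.0
t 17.18 tcp [0.554  0.1303 0.2082] y-ang 57.0 q7 0.73 F [ 0.46 -0.85  0.17] w 0.05983341170910324
0.97 [299. 237.] [0.5806 0.1281 0.128 ]
t 17.28 tcp [0.5551 0.1277 0.2083] y-ang 56.8 q7 0.73 F [-0.1  -0.7  -0.71] w 0.059925285383715644
 travel [-0.7   0.48  3.68] yaw -0.2
```

View pics/w4.png

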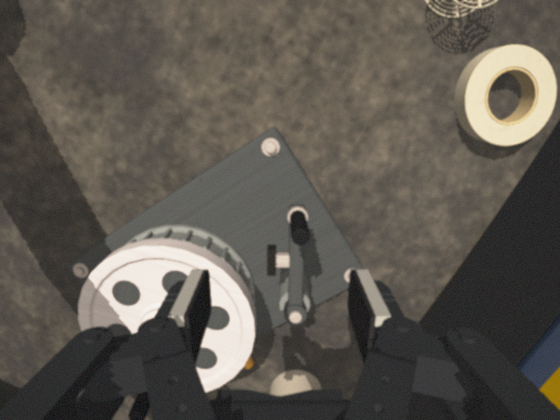

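The post top is at (299,230) and the lever runs down to its pivot at (295,317), so the brake is off. I'll lower the hand around the post.

```bash
python3 -m crank '[{"hand":60,"travel":[-0.3,0.2,0],"yaw":0},{"hand":60,"travel":[-0.66,0.48,0.1],"yaw":0},{"hand":60,"travel":[-0.66,0.48,0.6],"yaw":0},{"hand":60,"travel":[-0.66,0.48,1.3],"yaw":0},{"hand":60,"travel":[-0.66,0.48,2.0],"yaw":0},{"hand":60,"travel":[-0.66,0.48,2.7],"yaw":0},{"hand":50,"travel":[-0.66,0.48,3.2],"yaw":0},{"hand":40,"travel":[-0.66,0.48,3.5],"yaw":0},{"hand":30,"travel":[-0.66,0.48,3.65],"yaw":0},{"hand":20,"travel":[-0.66,0.48,3.65],"yaw":0}]'
python3 - <<'E'
from h import *
s,Rt=st()
V=np.array([.661,.079]); p=s["tcp_pos"][:2]-V; a0=np.arctan2(p[1],p[0]); print(np.degrees(a0),np.linalg.norm(p))
for d in (.1,.2,.3,.4,.5,.6):
    g=V+.1*np.array([np.cos(a0+d),np.sin(a0+d)]); print(d,(Rt.T@(np.array([*g,.098])-s["tcp_pos"])/.03).round(2),-np.degrees(d).round(1))
E
```

```text
t: 18.12
tcp_pos: [0.5794, 0.1288, 0.0981]
orientation: [0.285, 0.958, -0.001, -0.0]
wrist_force: [-0.3, -0.3, 0.2]
width: 0.0204
finger_force: 0.0
t 18.12 tcp [0.5794 0.1288 0.0981] y-ang 56.9 q7 0.75 F [-0.26 -0.28  0.2 ] w 0.020409025617954945
148.61619580121624 0.09563108782341069
0.1 [ 0.12 -0.34  0.  ] -5.7
0.2 [ 0.06 -0.66  0.  ] -11.5
0.3 [-0.03 -0.98  0.01] -17.2
0.4 [-0.16 -1.29  0.01] -22.9
0.5 [-0.31 -1.59  0.01] -28.6
0.6 [-0.49 -1.87  0.01] -34.4
```

```bash
python3 -m crank '[{"hand":20,"travel":[0,-0.1,0],"yaw":-1.7},{"hand":20,"travel":[0,-0.2,0],"yaw":-3.4},{"hand":20,"travel":[-0.02,-0.3,0],"yaw":-5.1},{"hand":20,"travel":[-0.03,-0.4,0],"yaw":-6.8},{"hand":20,"travel":[-0.05,-0.5,0],"yaw":-8.5},{"hand":20,"travel":[-0.06,-0.6,0],"yaw":-10.2},{"hand":20,"travel":[-0.08,-0.7,0],"yaw":-12},{"hand":20,"travel":[-0.1,-0.8,0],"yaw":-13.8},{"hand":20,"travel":[-0.12,-0.9,0],"yaw":-15.5},{"hand":20,"travel":[-0.15,-0.98,0],"yaw":-17}]'
python3 - <<'E'
from h import *
s,Rt=st()
V=np.array([.661,.079]); p=s["tcp_pos"][:2]-V; print(np.degrees(np.arctan2(p[1],p[0])),np.linalg.norm(p),"tool F",(Rt.T@s["wrist_force"]).round(1))
E
```

```text
t: 18.95
tcp_pos: [0.5684, 0.1034, 0.1003]
orientation: [0.139, 0.99, 0.001, 0.001]
wrist_force: [0.4, 1.9, -1.1]
width: 0.0202
finger_force: 1.2
t 18.95 tcp [0.5684 0.1034 0.1003] y-ang 74.0 q7 1.05 F [ 0.44  1.94 -1.12] w 0.020237872552135126
165.24589373115302 0.09576334586555814 tool F [0.1 2.  1.1]
```

```bash
python3 -m crank '[{"hand":20,"travel":[0,-0.07,0],"yaw":-1.1},{"hand":20,"travel":[0,-0.14,0],"yaw":-2.3},{"hand":20,"travel":[-0.01,-0.2,0],"yaw":-3.4},{"hand":20,"travel":[-0.02,-0.27,0],"yaw":-4.6},{"hand":20,"travel":[-0.02,-0.33,0],"yaw":-5.7},{"hand":20,"travel":[-0.03,-0.4,0],"yaw":-6.9},{"hand":20,"travel":[-0.04,-0.46,0],"yaw":-8},{"hand":20,"travel":[-0.05,-0.53,0],"yaw":-9.2},{"hand":20,"travel":[-0.06,-0.6,0],"yaw":-10.3},{"hand":20,"travel":[-0.07,-0.66,0],"yaw":-11.5}]'
python3 - <<'E'
from h import *
s,Rt=st()
V=np.array([.661,.079]); p=s["tcp_pos"][:2]-V; print(np.degrees(np.arctan2(p[1],p[0])),np.linalg.norm(p),"tool F",(Rt.T@s["wrist_force"]).round(1))
E
```

```text
t: 19.78
tcp_pos: [0.5638, 0.0828, 0.0989]
orientation: [0.039, 0.999, -0.0, 0.0]
wrist_force: [1.5, 2.4, 2.0]
width: 0.0198
finger_force: 1.1
t 19.78 tcp [0.5638 0.0828 0.0989] y-ang 85.6 q7 1.26 F [1.5  2.37 1.96] w 0.019750445950874863
177.76192214839378 0.09723249916147715 tool F [-1.3  2.5 -2. ]
```

```bash
python3 -m crank '[{"hand":20,"travel":[0,-0.03,0],"yaw":-0.5},{"hand":20,"travel":[0,-0.06,0],"yaw":-1},{"hand":20,"travel":[0,-0.09,0],"yaw":-1.5},{"hand":20,"travel":[0,-0.12,0],"yaw":-2},{"hand":20,"travel":[0,-0.14,0],"yaw":-2.4},{"hand":20,"travel":[-0.01,-0.16,0],"yaw":-2.8},{"hand":20,"travel":[-0.01,-0.18,0],"yaw":-3.2},{"hand":20,"travel":[-0.01,-0.2,0],"yaw":-3.4},{"hand":20,"travel":[-0.01,-0.2,0],"yaw":-3.4},{"hand":20,"travel":[-0.01,-0.2,0],"yaw":-3.4}]'
python3 - <<'E'
from h import *
s,Rt=st()
V=np.array([.661,.079]); p=s["tcp_pos"][:2]-V; print(np.degrees(np.arctan2(p[1],p[0])),np.linalg.norm(p),"tool F",(Rt.T@s["wrist_force"]).round(1))
E
```

```text
t: 20.62
tcp_pos: [0.5635, 0.0769, 0.0988]
orientation: [0.01, 1.0, -0.0, -0.0]
wrist_force: [0.6, 2.5, 0.5]
width: 0.0199
finger_force: 0.9
t 20.62 tcp [0.5635 0.0769 0.0988] y-ang 88.8 q7 1.32 F [0.6  2.48 0.52] w 0.019928271912360664
-178.78405041782125 0.09756948934506789 tool F [-0.6  2.5 -0.5]
```

```bash
python3 -m crank '[{"hand":20,"travel":[0,-0.03,0],"yaw":-0.5},{"hand":20,"travel":[0,-0.06,0],"yaw":-1},{"hand":20,"travel":[0,-0.09,0],"yaw":-1.5},{"hand":20,"travel":[0,-0.12,0],"yaw":-2},{"hand":20,"travel":[0,-0.14,0],"yaw":-2.4},{"hand":20,"travel":[-0.01,-0.16,0],"yaw":-2.8},{"hand":20,"travel":[-0.01,-0.18,0],"yaw":-3.2},{"hand":20,"travel":[-0.01,-0.2,0],"yaw":-3.4},{"hand":20,"travel":[-0.01,-0.2,0],"yaw":-3.4},{"hand":20,"travel":[-0.01,-0.2,0],"yaw":-3.4}]'
python3 - <<'E'
from h import *
s,Rt=st()
V=np.array([.661,.079]); p=s["tcp_pos"][:2]-V; print(np.degrees(np.arctan2(p[1],p[0])),np.linalg.norm(p),"tool F",(Rt.T@s["wrist_force"]).round(1))
E
```

```text
t: 21.45
tcp_pos: [0.564, 0.0748, 0.0989]
orientation: [-0.021, 1.0, 0.002, 0.001]
wrist_force: [2.4, 9.3, -2.9]
width: 0.02
finger_force: 4.8
t 21.45 tcp [0.564  0.0748 0.0989] y-ang 92.4 q7 1.38 F [ 2.37  9.29 -2.87] w 0.01999718038628069
-177.54507658746826 0.09713294286901861 tool F [-2.8  9.2  2.9]
```

The force has climbed to 9 N and the motion has stopped, so the lever is on its end stop. I'll add a slight extra push, then release and lift.

```bash
python3 -m crank '[{"hand":20,"travel":[0,-0.08,0],"yaw":0},{"hand":20,"travel":[0,-0.08,0],"yaw":0},{"hand":20,"travel":[0,0.1,0],"yaw":0},{"hand":20,"travel":[0,0.2,0],"yaw":0},{"hand":24,"travel":[0,0.2,0],"yaw":0},{"hand":28,"travel":[0,0.2,0],"yaw":0},{"hand":34,"travel":[0,0.2,0],"yaw":0},{"hand":38,"travel":[0,0.2,0],"yaw":0},{"hand":38,"travel":[0,0.2,0],"yaw":0},{"hand":38,"travel":[0,0.2,0],"yaw":0}]'
python3 -m crank '[{"hand":38,"travel":[0,0,-0.3],"yaw":0},{"hand":38,"travel":[0,0,-0.9],"yaw":0},{"hand":38,"travel":[0,0,-1.7],"yaw":0},{"hand":38,"travel":[0,0,-2.5],"yaw":0},{"hand":38,"travel":[0,0,-3.1],"yaw":0},{"hand":38,"travel":[0,0,-3.5],"yaw":0},{"hand":38,"travel":[0,0,-3.7],"yaw":0},{"hand":38,"travel":[0.6,0,-3.7],"yaw":0},{"hand":38,"travel":[1.3,0,-3.7],"yaw":0},{"hand":38,"travel":[1.5,0,-3.7],"yaw":0}]'
python3 - <<'E'
from h import *
st();im=ctrl.camera("wrist");cv2.imwrite("pics/w5.png",im)
for n,z in (("brake_post_top",.128),("peg_top",.136)):
  for c in ("wrist","top"):
    if c=="top":ctrl.camera(c)
    for r in ctrl.place_of(c,n)[:1]: print(n,c,round(r["conf"],2),ray(c,r["location"],z).round(4))
E
```

```text
t: 22.28
tcp_pos: [0.5635, 0.0766, 0.0989]
orientation: [-0.019, 1.0, -0.0, -0.0]
wrist_force: [0.3, -0.2, 0.2]
width: 0.038
finger_force: 0.0
t: 23.12
tcp_pos: [0.5156, 0.0751, 0.2091]
orientation: [-0.02, 1.0, -0.0, -0.002]
wrist_force: [-0.4, 0.3, -0.1]
width: 0.0379
finger_force: 0.0
t 23.12 tcp [0.5156 0.0751 0.2091] y-ang 92.3 q7 1.37 F [-0.45  0.34 -0.08] w 0.03786062987462594
brake_post_top wrist 0.71 [0.5669 0.077  0.128 ]
peg_top wrist 0.64 [0.5502 0.2558 0.136 ]
peg_top top 0.81 [ 0.6512 -0.0774  0.136 ]
```

View pics/w5.png

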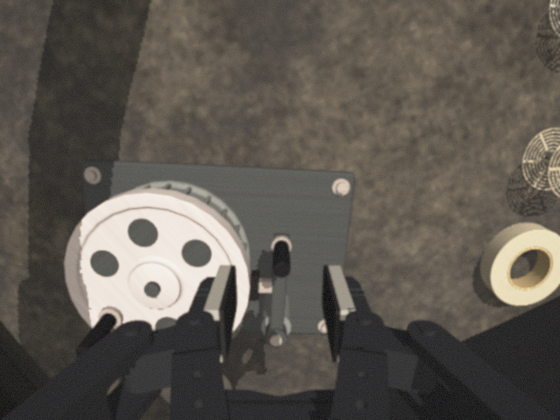

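The lever is swung in, with the pad at the rim near (262,285). The peg collar is at (112,316). I'll check the wheel angle from this picture.

Run:
```python
from h import *
f=lambda a,b:np.pi-np.arctan2(-(b-a)[1],(b-a)[0])
a=ray("wrist",(152,288),.093); b=ray("wrist",(112,315),.085); print(a.round(4),b.round(4),f(a,b),np.linalg.norm((b-a)[:2]))
im=ctrl.camera("top"); 
cv2.imwrite("pics/c2.png",cv2.resize(im[150:250,210:330],None,fx=6,fy=6,interpolation=cv2.INTER_CUBIC))
for n,z in (("axis_top",.088),("peg_top",.136)):
    for r in ctrl.place_of("top",n)[:2]: print(n,round(r["conf"],2),np.round(r["location"],1),ray("top",r["location"],z).round(4))
```

```text
[ 0.6095 -0.0363  0.093 ] [ 0.6467 -0.0816  0.085 ] 2.256944327649177 0.058589832056367176
axis_top 0.59 [281.1 203.5] [ 0.6104 -0.035   0.088 ]
peg_top 0.61 [295.2 186. ] [ 0.6546 -0.0778  0.136 ]
```

View pics/c2.png

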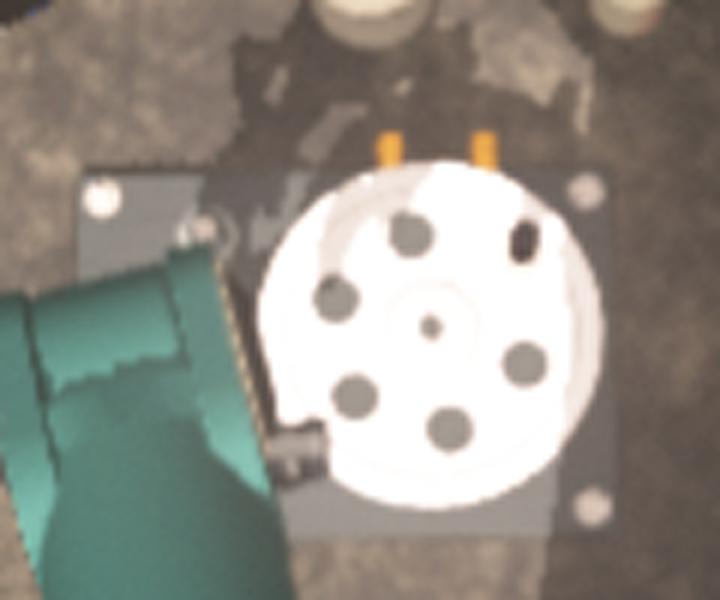

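```bash
python3 -c "
from bench import ctrl
print(ctrl.job_done())"
```

```text
the job is handed in; nothing more can be done
None
```

I turned the flywheel past its felt compression peak, to about 0.2–0.3 rad beyond it by my estimate. The brake lever was pushed onto its end stop, the arm is clear, and the job is handed in, with no verdict returned.

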